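Make up a spring-shackle kit on the layout tray

TASK

Make up the spring-shackle kit for issue: take the round bush, the flat shackle link and the bolt with its nut from the sloped picking shelf and set each one down inside its own outline drawn on the tray's paper - the bush standing upright, the link flat, the bolt lying with its head on the drawn head. Put the parts down gently: do not drop them or let the bush go while it is leaning over the tray, and leave the carton, the tape roll and the ball bearing alone.

Things in the scene. Friction and masses are not known exactly. Their poses are not given: they have to be found in the camera images.
- rack: Fixed red steel shelf. Origin on the bench under the middle of its deck's low edge; z up, x away from the robot, y along its 380 mm width. The open deck, 200 mm long, rises 30 deg towards +x from 50 mm above the origin. A lip 14 mm proud closes the low edge, other edges are 12 to 18 mm proud. Parts lie side by side on the deck 115 mm apart, in any order, low ends against the lip.
- bush_mid (a point): Middle of the round bush (steel sleeve with a rubber filling), a plain cylinder 56 mm in diameter and 60 mm long, 0.3 to 0.6 kg. z along its axis, 30 mm from either end. It starts standing on one end on the sloped deck, so leaning 30 degrees.
- link_mid (a point): Middle of the shackle link, a flat dark steel bar 130 x 45 x 12 mm with two holes, 0.3 to 0.6 kg. x along its length, y across its 45 mm width, z through its thickness. It starts flat on the sloped deck, x up the slope.
- bolt_mid (a point): Middle of the shank of the hexagon bolt, on its axis; 0.3 to 0.6 kg, 134 mm long. x towards the head, y level. Shank 20 mm in diameter, grip it here; head (x +48 to +61 mm) and nut (-64 to -48, fixed on) are 30 mm across flats; end at -73. Lying, its axis is 15 mm above the surface. It starts lying on the sloped deck, head up the slope.
- bolt_head (a point): Middle of the bolt's head, on its axis, 54.5 mm from the middle of the shank.
- tray: Fixed aluminium tray 220 x 385 mm (x, y) with a rim 20 mm high and 4 mm thick; white paper on its floor, whose upper face is 5 mm above the bench. Origin on the bench under its middle; z up.
- mark_bush: Drawn outline for the bush, on the paper: circle of 66 mm diameter (5 mm clear of the part all round) with a small circle in it. Origin at its centre on the paper.
- mark_link: Drawn outline for the link: rectangle 140 x 55 mm with two small circles. Origin at its centre on the paper; x along its length.
- mark_bolt: Drawn outline for the bolt: its silhouette, head at one end, nut and bolt end at the other, about 5 mm clear all round. Origin on the paper where the middle of the shank belongs; x towards the drawn head. The three outlines lie side by side about 120 mm apart, in any order, each turned up to 20 deg.
- mark_bolt_head (a point): Middle of the drawn head, on the paper, where the middle of the bolt's head belongs.
- carton: Bystander: small brown carton 75 x 120 x 55 mm on the bench beyond the tray. Origin in the middle of its underside.
- tape: Bystander: roll of brown packing tape lying flat on the bench before the shelf, 96 mm in diameter, 48 mm high. Origin in the middle of its underside.
- bearing: Bystander: ball bearing lying flat on the bench before the shelf, 72 mm in diameter, 17 mm high. Origin in the middle of its underside.
There are look-alikes about, which are no part of the job. Leave any pink or turquoise look-alike of the part that bears bush_mid alone.

How it is judged (in metres and radians):
At the end, for the whole second after the job is handed in: Bush upright within 0.1 rad, link flat within 0.1 rad, bolt lying; each on the paper, its middle within 10 mm of its outline's; link turned within 0.15 rad of its outline (either way round); middle of the bolt's head within 12 mm of the drawn head; all released and at rest (horizontal distance between bush_mid and mark_bush below 0.01 m and angle between the z axis of bush_mid and the z axis of mark_bush, either way round below 0.1 rad and z of bush_mid in the frame of mark_bush below 0.034 m and horizontal distance between link_mid and mark_link below 0.01 m and angle between the x axis of link_mid and the x axis of mark_link, either way round below 0.15 rad and angle between the z axis of link_mid and the z axis of mark_link, either way round below 0.1 rad and z of link_mid in the frame of mark_link below 0.01 m and horizontal distance between bolt_mid and mark_bolt below 0.01 m and horizontal distance between bolt_head and mark_bolt_head below 0.012 m and z of each of bolt_mid, bolt_head in the frame of mark_bolt below 0.02 m and linear speed of each of bush, link, bolt below 0.02 m/s); the robot touches nothing.
It fails at once if a part was dropped or thrown (loose and faster than 0.5 m/s) ((contact force between the fingers and bush below 0.05 N and linear speed of bush above 0.5 m/s) or (contact force between the fingers and link below 0.05 N and linear speed of link above 0.5 m/s) or (contact force between the fingers and bolt below 0.05 N and linear speed of bolt above 0.5 m/s)).
It fails at once if the bush was let go over the tray while leaning more than 0.3 rad (contact force between the fingers and bush below 0.05 N and angle between the z axis of bush_mid and the z axis of mark_bush, either way round above 0.3 rad and x of bush_mid in the frame of tray between -0.11 and 0.11 m and y of bush_mid in the frame of tray between -0.19 and 0.19 m).
It fails at once if the carton, tape roll or bearing was moved more than 20 mm (distance of any of carton, tape, bearing from where it was at the start of the episode above 0.02 m).
It also fails if it takes over 72 s, if anything falls off the work surface, if the arm or the gripper's body presses on something with over 40 N, if the wrist force passes 120 N, or if a joint passes its speed limit or range.

ROBOT

A 6-joint arm with a two-finger parallel gripper is mounted at the origin on the work surface. World frame = base frame: x ahead of the robot, y to its left, z up, the work surface at z = 0. Lengths are in mm, angles in degrees, forces in N, time in s.
With the tool pointing down it reaches from about 425 to 950 mm from the base axis. Payload 14.7 kg.
Tool frame: the origin (TCP) lies between the finger pads; the fingertips stand 22 mm ahead of it and the grasp point (between the pads) lies 3 mm ahead of it; y points along the fingers, x is the direction in which the jaws open and shut, and the axes are right-handed (so a half turn about y gives the same grasp; the last joint's range is limited). The gripper opens to 85 mm and grips with 20 to 120 N. Pads are 22 mm wide; open, the fingers measure 114 mm over their backs; the gripper's body (76 mm by 85 mm) begins 54 mm behind the grasp point. The pads swing forward as they close: fully open they stand 13 mm farther back than shut.
Start: joints at [67.345, 27.513, 91.461, -0, 61.026, -2.67], TCP at [222.127, 610.862, 253.297] pointing down, gripper open.
Joint ranges: [-157.49, 157.49], [-46.99, 117.5], [13.45, 153.17], [-89.5, 269.5], [5.16, 153.95], [-167.48, 167.48]. Speed limits (degrees/s): [108.29, 108.29, 136.94, 172.46, 172.46, 172.46].

INTERFACE

Orientations are given as a 3x3 rotation matrix whose columns are the frame's x, y, z axes.
In Python, from workcell import robot gives the robot as it stands. The module is installed in compiled form; this text tells all that it offers.
- The arm moves only by the shell command python3 -m crank 'ROWS' [FORCE]. ROWS is JSON, a list of rows, each a list of 5 numbers: the closure, from -1 (fully open) to 1 (shut), so that 0 is half open, then the shift along the tool's x, y, z in cm, then the turn about the tool's y in rad. In form: [[gripper, tx, ty, tz, roll], ...]. A call has 1 to 8 rows; each row shifts and turns the commanded pose from where the row before left it, along the tool's axes as they then stand; what a row does not reach is not made up. A row lasts 1/12 s, in which the tool goes at most 41.7 mm and 7.16 degrees, less where a joint would pass 70% of its speed; a pose out of reach is approached as far as the arm can. A call with a gripper value outside its range is refused whole. The fingers move at their own pace and stop on an object; FORCE is the grip in N (left out, the last holds). Time passes only in rows, so rows that do not move let the fingers close. It gives the time, the measured TCP pose, the force and the opening at its end, in the units of the state.
- robot.get_obs(): the state, without advancing time (a new reading comes with each control period).
- robot.read_camera(name): name is "side" or "top"; returns a dict with "frame" (420x560x3 uint8, blue, green, red), "vertical_fov" (degrees; the focal length in pixels is half the picture's height over the tangent of half this angle, whatever the lens; pixels are square), "cx", "cy" (the principal point, pixels), "xyz" and "orientation" of the camera in the world. Camera axes: x right, y down, z forward; pixel columns grow to the right and rows downward; lengths in mm; the calibration is good to about 2 mm. A picture is of the moment at which its call begins. There is no depth.
- robot.sign_off(): hands the job in, once; it reports no verdict.
The state is a dict: "time": time; "joints": joint angles; "qd": joint speeds; "effort": joint torques, N m; "tcp_pos": TCP position; "tcp_rot": TCP orientation; "wrist_force": force on the tool from outside, world axes, zero at the start; "moment": the same for the moment, N m; "opening": finger opening in mm.
Only numpy, scipy, OpenCV 4.12 (cv2) and the standard library are available. Lean on these libraries where they do the work, as an engineer would, in place of code of your own. Each camera call takes 0.05 s, during which the arm holds its last target. There are 200 camera calls.

## Working session

There is one attempt and no reset: what is moved stays moved. The work goes in short steps, Python scripts to look and compute and a shell command to move; the robot and the scene stay as the last step left them, time stands still between calls to the robot, and variables do not carry over. Pictures are saved under pics/ and viewed, about 8 in all and at most 12, crops included, and the job is handed in when it is done.

```bash
mkdir -p pics; cat > h.py <<'E'
import numpy as np, cv2
from workcell import robot
def cam(n,save=None):
    c=robot.read_camera(n)
    if save: cv2.imwrite('pics/'+save,c['frame'])
    return c
def ray(c,u,v):
    f=c['frame'].shape[0]/2/np.tan(np.radians(c['vertical_fov'])/2)
    d=np.array(c['orientation'])@np.array([(u-c['cx'])/f,(v-c['cy'])/f,1.])
    return np.array(c['xyz'],float),d
def onplane(c,u,v,n,p):
    o,d=ray(c,u,v); n=np.array(n,float); return o+d*(n@(np.array(p)-o))/(n@d)
def onz(c,u,v,z): return onplane(c,u,v,[0,0,1],[0,0,z])
def proj(c,P):
    f=c['frame'].shape[0]/2/np.tan(np.radians(c['vertical_fov'])/2)
    q=np.array(c['orientation']).T@(np.array(P,float)-np.array(c['xyz'])); return np.array([c['cx']+f*q[0]/q[2],c['cy']+f*q[1]/q[2]])
E
python3 - <<'E'
from h import *
for n in('top','side'):
    c=cam(n,n+'0.png'); print(n,c['vertical_fov'],c['cx'],c['cy'],c['xyz'],np.round(c['orientation'],3).tolist())
o=robot.get_obs(); print(o['time'],o['tcp_pos'],np.round(o['tcp_rot'],3).tolist(),o['opening'])
E
```

```text
top 44.576937469562715 282.1478675482491 207.64328662087266 [ 409.77493402 -102.70893787 1336.99166075] [[0.008, -0.992, 0.126], [-1.0, -0.004, 0.03], [-0.03, -0.127, -0.992]]
side 50.397500153053265 276.0116828531608 210.01511175844075 [ 459.35462258 -987.61847774  732.33331151] [[0.993, -0.063, 0.097], [-0.115, -0.559, 0.821], [0.002, -0.827, -0.562]]
0.1 [221.98527288 610.53143589 252.73042614] [[0.342, -0.0, -0.94], [0.94, -0.001, 0.342], [-0.001, -1.0, 0.0]] 85.05664657486862
```

View pics/top0.png

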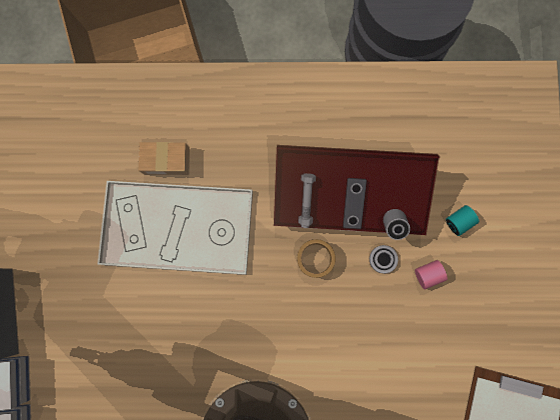

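View pics/side0.png

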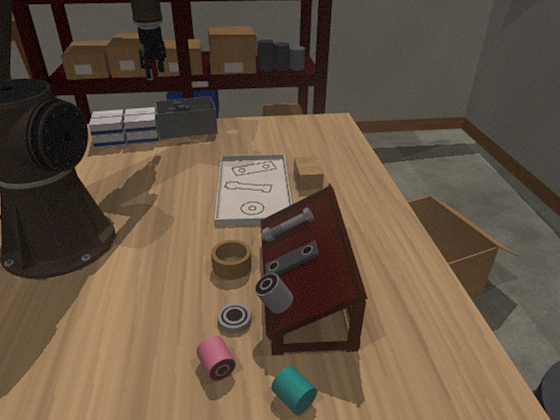

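Candidates in the top view:
- **Bush:** the grey cylinder on the shelf at (397,222). Its look-alikes are turquoise (462,220) and pink (431,274). The bearing (384,260) and tape (316,258) are also round, and all four stay untouched.
- **Link:** (355,203).
- **Bolt:** (307,200).
- **Marks:** link (131,223), bolt (175,233), bush (221,232).

I'll check these in one close crop and measure.

```bash
cat > m.py <<'E'
from h import *
c=cam('top'); im=c['frame']; hsv=cv2.cvtColor(im,cv2.COLOR_BGR2HSV)
cv2.imwrite('pics/crop1.png',cv2.resize(im[140:282,95:445],None,fx=2.28,fy=2.28,interpolation=cv2.INTER_CUBIC))
H,S,V=cv2.split(hsv)
# marks
g=cv2.cvtColor(im,cv2.COLOR_BGR2GRAY); roi=np.zeros_like(g); roi[188:268,110:246]=1
m=((g<135)&(roi>0)).astype(np.uint8)*255
cs,_=cv2.findContours(m,cv2.RETR_EXTERNAL,cv2.CHAIN_APPROX_NONE)
for k in cs:
    if len(k)<30: continue
    W=np.array([onz(c,u,v,5)[:2] for u,v in k[:,0]],np.float32)
    r=cv2.minAreaRect(W); print('mark',k[:,0].mean(0).round(),'rect',np.round(r[0],1),np.round(r[1],1),round(r[2],1)); 
    M=cv2.moments(W.reshape(-1,1,2)); print('   centroid',M['m10']/M['m00'],M['m01']/M['m00'],'corners',np.round(cv2.boxPoints(r)).tolist())
# rack
m=(((H<12)|(H>170))&(S>110)&(V<130)).astype(np.uint8)*255
m[:130]=0;m[250:]=0;m[:,:265]=0;m[:,445:]=0
cs,_=cv2.findContours(m,cv2.RETR_EXTERNAL,cv2.CHAIN_APPROX_NONE); k=max(cs,key=cv2.contourArea)
a=cv2.approxPolyDP(cv2.convexHull(k),6,True)[:,0]; print('rack px',a.tolist())
for u,v in a: print([u,v],onz(c,u,v,60).round(),onz(c,u,v,165).round())
E
python3 m.py
```

```text
mark [119. 266.] rect [424.3 362.9] [ 5.2 47.6] 0.4
   centroid 423.65861129630224 368.37193013387207 corners [[422.0, 387.0], [422.0, 339.0], [427.0, 339.0], [427.0, 387.0]]
mark [221. 232.] rect [514.7  97.8] [67.4 66.2] 45.7
   centroid 514.9054229213223 96.95394465220215 corners [[467.0, 97.0], [515.0, 51.0], [562.0, 99.0], [515.0, 145.0]]
mark [175. 233.] rect [510.  220.3] [ 46.4 146.9] 74.3
   centroid 510.24143875464046 220.1373463885847 corners [[433.0, 218.0], [574.0, 178.0], [587.0, 223.0], [446.0, 263.0]]
mark [131. 223.] rect [537.5 337.5] [143.6  58. ] 13.3
   centroid 537.3226778440063 337.4868884841885 corners [[461.0, 349.0], [474.0, 293.0], [614.0, 326.0], [601.0, 382.0]]
mark [214. 189.] rect [628.1 119. ] [165.1   4.1] 86.7
   centroid 627.1932775151663 103.1278533520744 corners [[621.0, 37.0], [625.0, 37.0], [635.0, 201.0], [631.0, 202.0]]
mark [111. 199.] rect [601.  393.7] [ 4.6 59. ] 84.7
   centroid 608.8959476216578 392.77569861847456 corners [[571.0, 394.0], [630.0, 389.0], [631.0, 393.0], [572.0, 399.0]]
rack px [[277, 145], [437, 154], [426, 234], [274, 225]]
[np.int32(277), np.int32(145)] [734. -49.  60.] [707. -53. 165.]
[np.int32(437), np.int32(154)] [ 711. -454.   60.] [ 686. -425.  165.]
[np.int32(426), np.int32(234)] [ 508. -420.   60.] [ 500. -394.  165.]
[np.int32(274), np.int32(225)] [529. -43.  60.] [519. -48. 165.]
```

View pics/crop1.png

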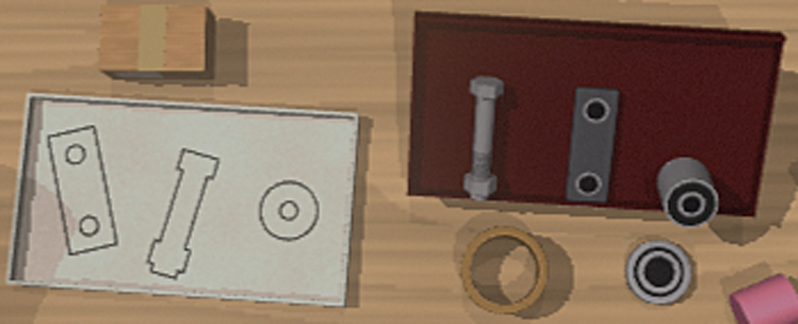

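The crop confirms the choices. The grey bush stands at about (397,222), and the link and bolt lie to its left. The drawn bolt head is at the far (+x) end (182,210), and the end with the stepped nut and thread is nearer the robot. Next I check the deck plane by projecting the points measured in the top view into the side view.

```bash
cat > d.py <<'E'
from h import *
yaw=np.radians(-3.2); X=np.array([np.cos(yaw),np.sin(yaw),0]); Y=np.array([-np.sin(yaw),np.cos(yaw),0]); Z=np.array([0,0,1.])
O=np.array([528.5,-231,0]); t=np.radians(30)
U=X*np.cos(t)+Z*np.sin(t); N=-X*np.sin(t)+Z*np.cos(t); D0=O+50*Z
def rk(P): d=np.array(P)-D0; return np.round([d@U,d@Y,d@N],1)
E
cat > m2.py <<'E'
from d import *
c=cam('top');s=cam('side');im=c['frame'];hsv=cv2.cvtColor(im,cv2.COLOR_BGR2HSV)
m=((hsv[...,1]<100)).astype(np.uint8)*255
z=np.zeros_like(m); z[150:242,283:425]=m[150:242,283:425]
cs,_=cv2.findContours(z,cv2.RETR_EXTERNAL,cv2.CHAIN_APPROX_NONE)
f=3; sc=cv2.resize(s['frame'][180:360,235:375],None,fx=4,fy=f+0.3 if 0 else 3.3,interpolation=cv2.INTER_CUBIC)
def dot(P,col):
    u,v=proj(s,P); cv2.circle(sc,(int((u-235)*4),int((v-180)*3.3)),3,col,-1)
for k in cs:
    if cv2.contourArea(k)<150: continue
    mx=k[:,0].mean(0); h={0:13,1:11.5,2:30}[0 if mx[0]<330 else 1 if mx[0]<375 else 2]
    W=np.array([onplane(c,u,v,N,D0+h*N) for u,v in k[:,0]]); uv=np.array([[(w-D0)@U,(w-D0)@Y] for w in W],np.float32)
    r=cv2.minAreaRect(uv); print(mx.round(),'deck u,v rect',np.round(r[0],1),np.round(r[1],1),round(r[2],1),'ext u',uv[:,0].min(),uv[:,0].max(),'v',uv[:,1].min(),uv[:,1].max())
    for p in cv2.boxPoints(r): dot(D0+U*p[0]+Y*p[1]+N*h,(0,255,0))
for u,v in((356,188.2),(352.9,220.7)):
    P=onplane(c,u,v,N,D0+12*N); print('hole',P.round(1),rk(P)); dot(P,(0,255,255))
for u in(0,200):
    for y in(-190,190): dot(D0+u*U+y*Y,(255,255,0))
P=onplane(c,95+691/2.28,140+205/2.28,N,D0+60*N); print('bush top',P.round(1),rk(P)); dot(P,(255,0,255))
cv2.imwrite('pics/side_chk.png',sc)
E
python3 m2.py
```

```text
[398. 226.] deck u,v rect [  23.1 -110.9] [89.5 59.6] 27.0 ext u -17.255405 65.56223 v -157.78563 -76.630936
[354. 203.] deck u,v rect [65.5 -6.1] [ 46.6 132.4] 89.8 ext u -0.6740525 131.70728 v -29.59819 17.278856
[309. 213.] deck u,v rect [60.  94.2] [112.9 155.2] 88.8 ext u -18.253344 137.94385 v 39.179356 152.07562
hole [ 613.6 -242.8  113.3] [105.8  -7.   12. ]
hole [ 539.3 -239.2   70.3] [19.9 -7.6 12. ]
bush top [ 513.3 -341.3  114.1] [  24.2 -111.    60. ]
```

View pics/side_chk.png

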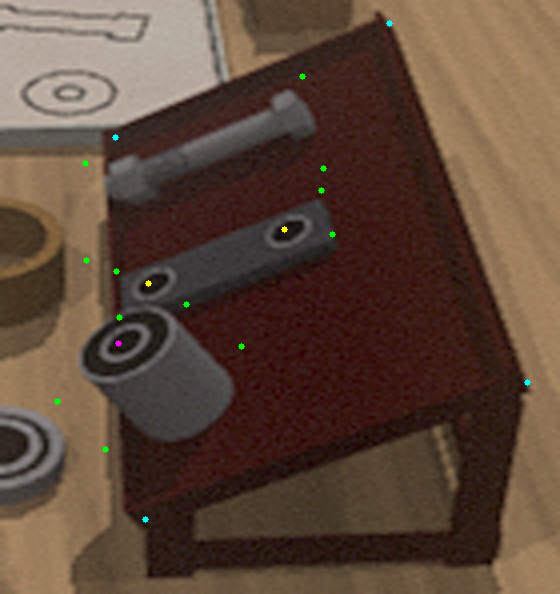

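The link's projected hole points (yellow) land on the holes and the deck corners (cyan) fit, so the plane is good. The bush top is within about 1 px. I set the tool yaw first, then work out the shifts.

```bash
cat > t.py <<'E'
from d import *
import sys
# grasp targets (world) for the grasp point, 3 mm ahead of the TCP
T=dict(link=D0+65*U-6.6*Y+6*N, bush=D0+27*U-111*Y+30*N)
c=cam('top')
P=[onplane(c,95+a/2.28,140+b/2.28,N,D0+15*N) for a,b in((486,90),(481,187))]; 
T['bolt']=D0+73*U+(P[0]+P[1])@Y/2*Y-(D0@Y)*Y+15*N
if len(sys.argv)<2: print('bolt ends',rk(P[0]),rk(P[1])); print({k:v.round(1).tolist() for k,v in T.items()})
T['mlink']=np.array([537.5,337.5,0]);T['mbolt']=np.array([515.8,218.7,0]);T['mbush']=np.array([514.9,97.3,0])
o=robot.get_obs(); R=np.array(o['tcp_rot']); p=np.array(o['tcp_pos'])+3*R[:,1]
print('t',o['time'],'grasp',p.round(1),'heading',np.degrees(np.arctan2(R[1,0],R[0,0])).round(2),'open',round(o['opening'],1),'F',np.round(o['wrist_force'],1),'j',np.round(o['joints'],0))
if len(sys.argv)>1:
    w=T[sys.argv[1]]-p; print('tool cm to target',(R.T@w/10).round(2))
E
python3 -m crank '[[-0.4,0,0,-4,-0.098],[-0.4,0,0,-4,-0.098],[-0.4,0,0,-4,-0.097],[-0.4,0,0,-4,0],[-0.4,0,0,-4,0],[-0.4,0,0,0,0]]' 30; python3 t.py;python3 t.py link
```

```text
time: 0.75
tcp_pos: [424.8, 575.5, 253.0]
tcp_rot: [[0.059, 0.003, -0.998], [0.998, 0.001, 0.059], [0.001, -1.0, -0.003]]
wrist_force: [-0.9, -0.1, -0.2]
opening: 59.6
bolt ends [122.2 109.3  15. ] [ 10. 108.  15.]
{'link': [581.3, -240.6, 87.7], 'bush': [530.7, -342.3, 89.5], 'bolt': [590.2, -125.6, 99.5]}
t 0.8 grasp [421.7 575.7 249.7] heading 86.59 open 60.1 F [-1.  -0.2 -0.2] j [ 51.  33.  82.  -0.  65. -35.]
t 0.85 grasp [419.4 576.  249.7] heading 86.66 open 60.1 F [-0.6 -0.6 -0. ] j [ 52.  33.  82.   0.  65. -35.]
tool cm to target [-80.57  16.23 -20.92]
```

```bash
python3 -m crank '[[-0.4,-3.84,0,-1,0],[-0.4,-3.84,0,-1,0],[-0.4,-3.84,0,-1,0],[-0.4,-3.84,0,-1,0],[-0.4,-3.84,0,-1,0],[-0.4,-3.84,0,-1,0],[-0.4,-3.84,0,-1,0]]' >/dev/null
python3 -m crank '[[-0.4,-3.84,0,-1,0],[-0.4,-3.84,0,-1,0],[-0.4,-3.84,0,-1,0],[-0.4,-3.84,0,-1,0],[-0.4,-3.84,0,-1,0],[-0.4,-3.84,0,-1,0],[-0.4,-3.84,0,-1,0]]' >/dev/null
python3 -m crank '[[-0.4,-3.84,0,-1,0],[-0.4,-3.84,0,-1,0],[-0.4,-3.84,0,-1,0],[-0.4,-3.84,0,-1,0],[-0.4,-3.84,0,-1,0],[-0.4,-3.84,0,-1,0],[-0.4,-3.84,0,-1,0],[-0.4,0,2,0,0]]' >/dev/null
python3 -m crank '[[-0.4,0,0,0,0],[-0.4,0,0,0,0]]' >/dev/null
python3 t.py link
```

```text
t 2.9 grasp [ 582.2 -238.7  230.4] heading 86.85 open 59.8 F [-1.1 -0.9  0.4] j [ -25.   27.   95.    0.   58. -112.]
tool cm to target [-0.2  14.27  0.06]
```

```bash
python3 -m crank '[[-0.4,-0.2,4,0,0],[-0.4,0,4,0,0],[-0.4,0,3,0,0],[-0.4,0,0.6,0,0],[-0.4,0,0,0,0],[-0.4,0,0,0,0]]' 
for i in 1; do python3 -m crank '[[-0.4,0,0.2,0,0],[-0.4,0,0,0,0]]' ;python3 -m crank '[[-0.4,0,0.2,0,0],[-0.4,0,0,0,0]]';python3 -m crank '[[-0.4,0,0.2,0,0],[-0.4,0,0,0,0]]'; done | grep -E 'pos|force'
python3 t.py link; python3 -c "
from h import *
c=cam('side');cv2.imwrite('pics/s1.png',cv2.resize(c['frame'][190:330,230:380],None,fx=4,fy=4,interpolation=cv2.INTER_CUBIC))"
```

```text
time: 3.4
tcp_pos: [583.4, -241.6, 119.1]
tcp_rot: [[0.055, 0.001, -0.999], [0.999, -0.001, 0.055], [-0.0, -1.0, -0.001]]
wrist_force: [0.4, -0.9, 0.3]
opening: 59.8
tcp_pos: [583.6, -242.4, 117.3]
wrist_force: [-1.0, 0.9, 0.5]
tcp_pos: [582.8, -242.3, 114.1]
wrist_force: [-0.1, -0.2, -0.2]
tcp_pos: [582.4, -242.2, 111.2]
wrist_force: [0.1, 0.1, -0.2]
t 3.95 grasp [ 582.3 -242.2  108.2] heading 86.79 open 59.4 F [ 0.1 -0.  -1.1] j [ -25.   35.  101.   -0.   44. -112.]
tool cm to target [0.15 2.05 0.11]
```

View pics/s1.png

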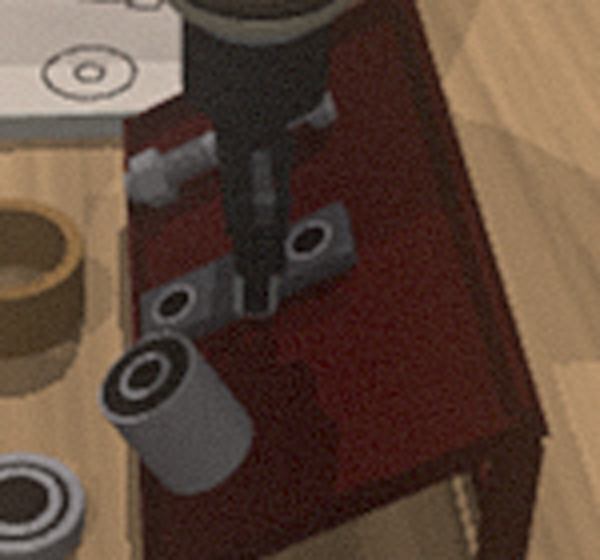

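The fingers straddle the link's middle with no contact yet, so I feel downward for the deck.

```bash
(python3 -m crank '[[-0.4,0,0.2,0,0],[-0.4,0,0,0,0]]' ;python3 -m crank '[[-0.4,0,0.2,0,0],[-0.4,0,0,0,0]]';python3 -m crank '[[-0.4,0,0.15,0,0],[-0.4,0,0,0,0]]';python3 -m crank '[[-0.4,0,0,0,0],[-0.4,0,0,0,0]]') | grep -E 'pos|force'
```

```text
tcp_pos: [582.3, -242.1, 108.9]
wrist_force: [1.0, 0.2, 0.9]
tcp_pos: [582.3, -242.1, 106.9]
wrist_force: [-1.1, -0.3, -0.3]
tcp_pos: [582.4, -242.1, 105.5]
wrist_force: [0.5, -0.2, -0.2]
tcp_pos: [582.5, -242.1, 105.8]
wrist_force: [0.1, 1.4, 0.2]
```

```bash
(python3 -m crank '[[0.0,0,0,0,0],[0.2,0,0,0,0],[0.4,0,0,0,0]]' 50;python3 -m crank '[[0.4,0,0,0,0],[0.4,0,0,0,0],[0.4,0,0,0,0]]'; python3 -m crank '[[0.4,0,-0.5,0,0],[0.4,0,-0.5,0,0],[0.4,0,-1,0,0],[0.4,0,-1,0,0],[0.4,0,-2,0,0],[0.4,0,0,0,0]]') | grep -E 'pos|force|open'
```

```text
tcp_pos: [582.5, -242.1, 106.2]
wrist_force: [-2.0, 0.9, 5.3]
opening: 43.9
tcp_pos: [582.5, -242.1, 106.2]
wrist_force: [-2.2, 0.7, 5.7]
opening: 43.5
tcp_pos: [584.2, -242.9, 159.8]
wrist_force: [1.1, -1.6, -3.4]
opening: 43.7
```

```bash
(python3 -m crank '[[0.4,2,-3,0,0],[0.4,3.8,-1,0,0],[0.4,3.9,0,0,0],[0.4,3.9,0,0,0],[0.4,3.9,0,0,0],[0.4,3.9,0,0,0],[0.4,3.9,0,0,0],[0.4,3.9,0,0,0]]'
python3 -m crank '[[0.4,3.9,0,0,0],[0.4,3.9,0,0,0],[0.4,3.9,0,0,0],[0.4,3.9,0,0,0],[0.4,3.9,0,0,0],[0.4,3.9,0,0,0],[0.4,2,0,0,-0.096],[0.4,2,0,0,-0.096]]'
python3 -m crank '[[0.4,2,0,0,-0.096],[0.4,0,0,0,0],[0.4,0,0,0,0]]')|grep -E 'force|open'; python3 t.py mlink
```

```text
wrist_force: [1.1, 1.0, -3.8]
opening: 43.4
wrist_force: [-0.1, -0.5, -4.0]
opening: 43.6
wrist_force: [0.1, -0.9, -4.2]
opening: 43.3
t 7.3 grasp [609.1 342.8 192.6] heading 103.27 open 43.4 F [ 0.1 -1.3 -4. ] j [ 27.  35.  88.  -0.  58. -76.]
tool cm to target [ 1.13 19.26  7.08]
```

```bash
(python3 -m crank '[[0.4,0.5,0,4,0],[0.4,0.63,0,4.1,0],[0.4,0,3.5,0.05,0],[0.4,0,3.5,0,0],[0.4,0,3,0,0],[0.4,0,2,0,0],[0.4,0,0,0,0],[0.4,0,0,0,0]]' 30)|grep -E 'pos|force|open'; python3 t.py mlink
```

```text
tcp_pos: [527.3, 334.0, 75.5]
wrist_force: [0.6, -0.3, -3.7]
opening: 43.6
t 8.0167 grasp [528.1 334.6  73.6] heading 103.21 open 43.2 F [ 1.5  0.1 -3. ] j [ 30.  38. 103.  -0.  40. -74.]
tool cm to target [ 0.07  7.36 -0.98]
```

```bash
(python3 -m crank '[[0.4,0.05,0.7,0,0],[0.4,0,0.5,0,0],[0.4,0,0,0,0]]' 25;
python3 -m crank '[[0.4,0,0.3,-0.15,0],[0.4,0,0.3,-0.15,0],[0.4,0,0.3,-0.15,0],[0.4,0,0.3,-0.13,0],[0.4,0,0.3,-0.12,0],[0.4,0,0,0,0]]'
python3 -m crank '[[0.4,0,0.3,-0.12,0],[0.4,0,0.3,-0.1,0],[0.4,0,0.3,-0.1,0],[0.4,0,0.3,-0.08,0],[0.4,0,0,0,0],[0.4,0,0,0,0]]')|grep -E 'pos|force|open'; python3 t.py mlink
```

```text
tcp_pos: [527.4, 335.5, 63.8]
wrist_force: [-0.9, -0.5, -5.0]
opening: 43.0
tcp_pos: [535.6, 337.8, 49.1]
wrist_force: [3.6, 1.7, 4.3]
opening: 43.1
tcp_pos: [538.2, 338.1, 36.7]
wrist_force: [4.7, 0.1, 3.4]
opening: 43.2
t 9.3167 grasp [538.2 338.1  33.8] heading 103.3 open 43.8 F [ 3.7 -0.3  2.7] j [ 29.  42. 102.  -0.  36. -74.]
tool cm to target [-0.04  3.38  0.08]
```

```bash
(python3 -m crank '[[0.4,0,0.25,0,0],[0.4,0,0.25,0,0],[0.4,0,0,0,0],[0.4,0,0,0,0]]'
python3 -m crank '[[0.4,0,0.15,0,0],[0.4,0,0,0,0],[0.4,0,0,0,0]]'
python3 -m crank '[[0.4,0,0.1,0,0],[0.4,0,0,0,0],[0.4,0,0,0,0]]')|grep -E 'pos|force|open'; python3 t.py mlink; python3 -c "
from h import *
c=cam('side');cv2.imwrite('pics/s2.png',cv2.resize(c['frame'][100:240,190:340],None,fx=4,fy=4,interpolation=cv2.INTER_CUBIC))"
```

```text
tcp_pos: [537.9, 338.0, 31.6]
wrist_force: [1.9, -0.4, 3.1]
opening: 43.4
tcp_pos: [537.9, 338.0, 30.1]
wrist_force: [3.2, 0.7, 2.0]
opening: 43.4
tcp_pos: [538.0, 338.0, 29.2]
wrist_force: [3.0, -0.1, 2.4]
opening: 43.5
t 10.2 grasp [538.  338.   26.2] heading 103.3 open 43.3 F [3.5 0.2 2.7] j [ 29.  42. 102.  -0.  36. -74.]
tool cm to target [-0.04  2.62  0.06]
```

View pics/s2.png

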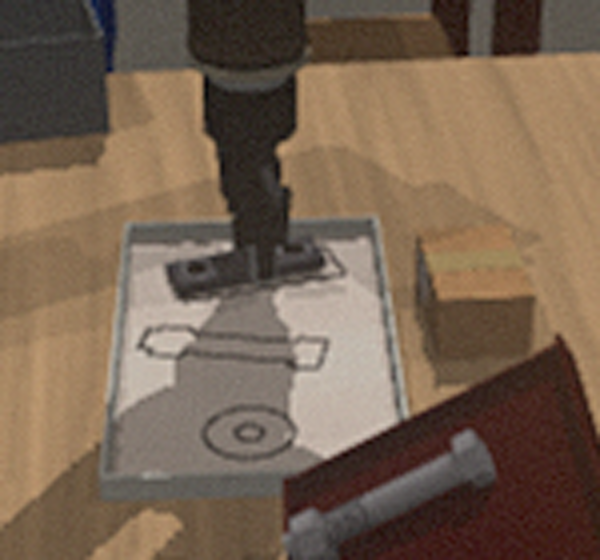

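The link is nearly flat but sits several mm towards −x of its outline. I press until it is firmly down, then measure.

```bash
cat > ml.py <<'E'
from h import *
c=cam('side');g=cv2.cvtColor(c['frame'],cv2.COLOR_BGR2GRAY)
for a,b in(((165,262),(180,300)),((312,238),(328,272)),((330,246),(345,278))):
    for p in(a,b): print(p,onz(c,190+p[0]/4,100+p[1]/4,5 if p[0]>=330 else 17).round(1))
print('expected corners')
th=np.radians(13.3);x=np.array([np.cos(th),np.sin(th)]);y=np.array([-x[1],x[0]])
for i in(-1,1):
    for j in(-1,1):
        P=np.r_[np.array([537.5,337.5])+65*i*x+22.5*j*y,17]; q=proj(c,P); print(P.round(0),((q-[190,100])*4).round(0))
E
(python3 -m crank '[[0.4,0,0.15,0,0],[0.4,0,0,0,0],[0.4,0,0,0,0]]'
python3 -m crank '[[0.4,0,0.15,0,0],[0.4,0,0,0,0],[0.4,0,0,0,0]]'
python3 -m crank '[[0.4,0,0.15,0,0],[0.4,0,0,0,0],[0.4,0,0,0,0]]')|grep -E 'pos|force'; python3 ml.py
```

```text
tcp_pos: [538.0, 338.0, 27.7]
wrist_force: [3.7, 0.9, 2.0]
tcp_pos: [538.2, 338.1, 26.3]
wrist_force: [3.3, 1.3, 4.3]
tcp_pos: [538.5, 338.2, 26.1]
wrist_force: [0.1, -3.3, 24.1]
(165, 262) [464.3 336.5  17. ]
(180, 300) [474.2 271.2  17. ]
(312, 238) [590.5 365.4  17. ]
(328, 272) [597.6 304.2  17. ]
(330, 246) [606.6 371.7   5. ]
(345, 278) [612.9 314.    5. ]
expected corners
[479. 301.  17.] [185. 282.]
[469. 344.  17.] [170. 257.]
[606. 331.  17.] [334. 256.]
[596. 374.  17.] [317. 233.]
```

```bash
(python3 -m crank '[[0.4,0,-0.2,0,0],[0.4,0,0,-0.3,0],[0.4,0,0,-0.3,0],[0.4,0,0.1,0,0],[0.4,0,0,0,0],[0.4,0,0,0,0]]'
python3 -m crank '[[0.2,0,0,0,0],[0.0,0,0,0,0],[-0.1,0,0,0,0],[-0.2,0,0,0,0],[-0.3,0,0,0,0],[-0.3,0,0,0,0]]'
python3 -m crank '[[-0.3,0,-1,0,0],[-0.3,0,-3,0,0],[-0.3,0,-4,0,0],[-0.3,-2,-3,0,0],[-0.3,-4,0,0,0],[-0.3,-4,0,0,0],[-0.3,-4,0,0,0],[-0.3,-4,0,0,0]]')|grep -E 'pos|force|open'
python3 -m crank '[[-0.3,-4,0,0,0],[-0.3,-4,0,0,0],[-0.3,-4,0,0,0],[-0.3,-4,0,0,0]]' >/dev/null
cat > ck.py <<'E'
from h import *
c=cam('top','top_ck.png');im=c['frame'];hsv=cv2.cvtColor(im,cv2.COLOR_BGR2HSV);g=cv2.cvtColor(im,cv2.COLOR_BGR2GRAY)
m=(g<125).astype(np.uint8)*255; z=np.zeros_like(m); z[188:268,108:246]=m[188:268,108:246]; z=cv2.morphologyEx(z,cv2.MORPH_OPEN,np.ones((3,3)))
for k in cv2.findContours(z,cv2.RETR_EXTERNAL,cv2.CHAIN_APPROX_NONE)[0]:
    if cv2.contourArea(k)<120: continue
    W=np.array([onz(c,u,v,17)[:2] for u,v in k[:,0]],np.float32); r=cv2.minAreaRect(W); print(k[:,0].mean(0).round(),np.round(r[0],1),np.round(r[1],1),round(r[2],1))
E
python3 ck.py; python3 t.py bolt; python3 -c "
import cv2;cv2.imwrite('pics/ck1.png',cv2.resize(cv2.imread('pics/top_ck.png')[170:290,95:260],None,fx=4,fy=4,interpolation=2))"
```

```text
tcp_pos: [543.9, 339.4, 26.1]
wrist_force: [-3.6, -2.4, 14.3]
opening: 43.3
tcp_pos: [543.9, 339.4, 25.5]
wrist_force: [0.4, -0.7, -0.2]
opening: 55.7
tcp_pos: [585.6, 162.8, 136.9]
wrist_force: [1.8, -0.1, -0.7]
opening: 55.3
[177. 230.] [526. 199.] [206.4 332.4] 0.4
t 13.15 grasp [623.6   3.2 133.7] heading 103.05 open 55.3 F [-0.2  1.4 -0.1] j [  -2.   33.  101.   -0.   46. -105.]
tool cm to target [-11.79   3.42   6.17]
```

View pics/ck1.png

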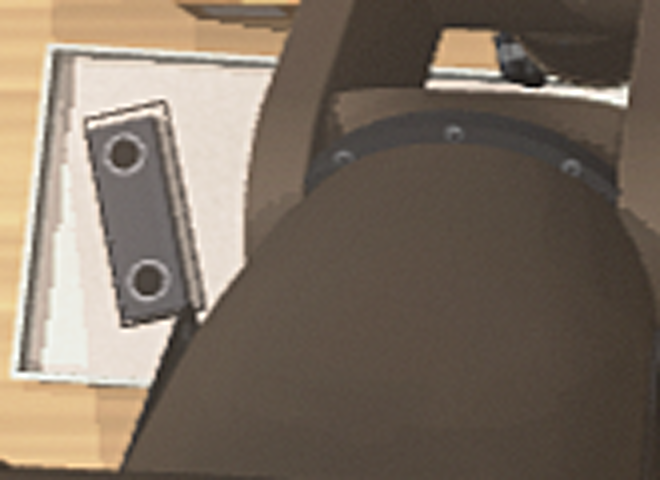

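```bash
python3 - <<'E'
from h import *
c=cam('top')
for p in((124,152),(148,280)): print(onz(c,95+p[0]/4,170+p[1]/4,17).round(1))
print((onz(c,95+124/4,170+152/4,17)+onz(c,95+148/4,170+280/4,17))/2)
E
```

```text
[575.4 347.5  17. ]
[491.6 327.8  17. ]
[533.49492142 337.65624257  17.        ]
```

The link is flat, about 4 mm from its outline's centre, and turned 13.2° against 13.3° drawn. That is inside tolerance. Next is the bolt.

```bash
sed -i 's/73\*U/71*U/' t.py; (python3 -m crank '[[-0.1,0,-3,0,0.095],[-0.1,0,-3,0,0.095],[-0.1,-2,0,1,0.094],[-0.1,-3.5,0,1,0],[-0.1,-3.5,0,1,0],[-0.1,-3.0,0,0.5,0],[-0.1,0,0,0,0],[-0.1,0,0,0,0]]')>/dev/null; python3 t.py bolt
```

```text
t 13.9167 grasp [ 582.8 -109.8  193.2] heading 87.0 open 47.1 F [-0.9 -0.4 -0.3] j [ -14.   27.  102.    0.   51. -101.]
tool cm to target [-1.54  9.47 -0.65]
```

```bash
(python3 -m crank '[[-0.1,-1.54,0,-0.65,0],[-0.1,0,3.5,0,0],[-0.1,0,3,0,0],[-0.1,0,1.6,0,0],[-0.1,0,0,0,0],[-0.1,0,0,0,0]]')|grep force; python3 t.py bolt;(python3 -m crank '[[-0.1,0,0.25,0,0],[-0.1,0,0.2,0,0],[-0.1,0,0,0,0],[-0.1,0,0,0,0]]'; python3 -m crank '[[0.2,0,0,0,0],[0.4,0,0,0,0],[0.6,0,0,0,0],[0.8,0,0,0,0],[0.8,0,0,0,0],[0.8,0,0,0,0]]' 30; python3 -m crank '[[0.8,0,0,0,0],[0.8,0,0,0,0]]' 50)|grep -E 'pos|force|open'
```

```text
wrist_force: [-0.1, 0.2, 1.2]
t 14.4667 grasp [ 589.3 -125.4  112.5] heading 87.1 open 46.7 F [ 0.2 -0.9  0. ] j [ -15.   33.  105.    0.   42. -102.]
tool cm to target [-0.01  1.4   0.09]
tcp_pos: [588.8, -126.2, 110.9]
wrist_force: [-0.3, -0.6, -0.3]
opening: 47.1
tcp_pos: [588.7, -126.1, 110.6]
wrist_force: [-0.5, 0.5, 6.1]
opening: 18.6
tcp_pos: [588.7, -126.1, 110.8]
wrist_force: [-1.7, 0.5, 6.7]
opening: 18.5
```

```bash
(python3 -m crank '[[0.8,0,-0.5,0,0],[0.8,0,-1,0,0],[0.8,0,-2.5,0,0],[0.8,0,-3,0,0],[0.8,2,-2,0.3,0],[0.8,3.8,0,0.5,0],[0.8,3.8,0,0.5,0],[0.8,3.8,0,0.5,0]]'
python3 -m crank '[[0.8,3.8,0,0.5,0],[0.8,3.8,0,0.5,0],[0.8,3.8,0,0.5,0],[0.8,3.8,0,0.5,0.076],[0.8,3.8,0,0.5,0.076],[0.8,1,0,0,0.075],[0.8,0,0,0,0],[0.8,0,0,0,0]]')|grep -E 'force|open'; python3 t.py mbolt
```

```text
wrist_force: [1.4, -0.8, -5.6]
opening: 17.9
wrist_force: [-0.9, -0.5, -5.0]
opening: 18.2
t 16.85 grasp [567.  209.3 197.5] heading 74.16 open 18.1 F [-0.  -0.3 -4.7] j [ 17.  27. 101.  -0.  52. -57.]
tool cm to target [-0.48 19.75  5.18]
```

```bash
(python3 -m crank '[[0.8,-0.48,0,2.9,0],[0.8,0,1,2.8,0],[0.8,0,3.5,0,0],[0.8,0,3.5,0,0],[0.8,0,3,0,0],[0.8,0,2.0,0,0],[0.8,0,0,0,0],[0.8,0,0,0,0]]' 30
python3 -m crank '[[0.8,0,0.5,0,0],[0.8,0,0.3,-0.1,0],[0.8,0,0.3,-0.1,0],[0.8,0,0.3,-0.1,0],[0.8,0,0.3,-0.1,0],[0.8,0,0.3,-0.05,0],[0.8,0,0,0,0]]'
python3 -m crank '[[0.8,0,0.3,-0.05,0],[0.8,0,0.3,0,0],[0.8,0,0.3,0,0],[0.8,0,0,0,0],[0.8,0,0,0,0]]')|grep -E 'pos|force|open'; python3 t.py mbolt
```

```text
tcp_pos: [510.8, 219.4, 70.0]
wrist_force: [1.2, -0.4, -4.3]
opening: 18.1
tcp_pos: [518.1, 219.9, 51.5]
wrist_force: [5.9, 0.1, 6.5]
opening: 18.4
tcp_pos: [517.4, 219.7, 42.2]
wrist_force: [4.5, 0.7, 3.8]
opening: 18.4
t 18.5667 grasp [517.1 219.6  39.1] heading 74.02 open 18.1 F [4.4 0.3 3.7] j [ 20.  37. 112.   0.  30. -54.]
tool cm to target [-0.13  3.91  0.11]
```

Going down to the flat, with a side view.

```bash
(python3 -m crank '[[0.8,0,0.3,0,0],[0.8,0,0.3,0,0],[0.8,0,0,0,0],[0.8,0,0,0,0]]'
python3 -m crank '[[0.8,0,0.15,0,0],[0.8,0,0.15,0,0],[0.8,0,0,0,0]]'
python3 -m crank '[[0.8,0,0.15,0,0],[0.8,0,0,0,0],[0.8,0,0,0,0]]')|grep -E 'pos|force|open'; python3 -c "
from h import *
c=cam('side');cv2.imwrite('pics/s3.png',cv2.resize(c['frame'][120:240,190:320],None,fx=5,fy=5,interpolation=cv2.INTER_CUBIC))
th=np.radians(-15.9);x=np.array([np.cos(th),np.sin(th)])
for d in(61,-73): 
  P=np.r_[np.array([515.8,218.7])+d*x,20];print(d,((proj(c,P)-[190,120])*5).round())"
```

```text
tcp_pos: [516.1, 219.3, 35.3]
wrist_force: [4.4, 0.1, 3.3]
opening: 18.1
tcp_pos: [515.8, 219.2, 32.0]
wrist_force: [3.4, -0.3, 2.9]
opening: 18.2
tcp_pos: [515.9, 219.2, 30.7]
wrist_force: [4.2, 0.0, 3.2]
opening: 18.0
61 [391. 317.]
-73 [181. 299.]
```

View pics/s3.png

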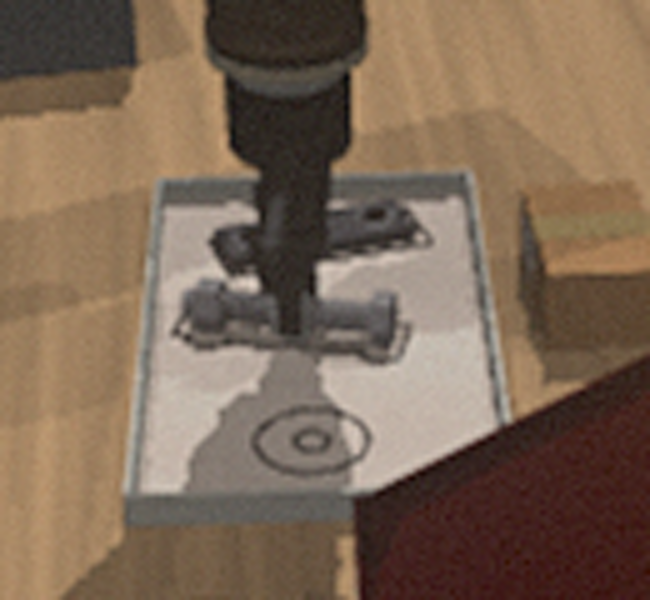

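The bolt's ends at (182,300) and (397,316) match the predicted (181,299) and (391,317). I press until it seats, then release.

```bash
(python3 -m crank '[[0.8,0,0.15,0,0],[0.8,0,0,0,0],[0.8,0,0,0,0]]'
python3 -m crank '[[0.8,0,0.15,0,0],[0.8,0,0,0,0],[0.8,0,0,0,0]]')|grep -E 'pos|force|open'
```

```text
tcp_pos: [516.0, 219.3, 30.0]
wrist_force: [-0.4, -2.2, 20.6]
opening: 18.1
tcp_pos: [516.4, 219.3, 29.3]
wrist_force: [-1.9, -4.7, 36.2]
opening: 18.3
```

```bash
(python3 -m crank '[[0.8,0,-0.2,0,0],[0.7,0,0,0,0],[0.6,0,0,0,0],[0.5,0,0,0,0],[0.4,0,0,0,0],[0.2,0,0,0,0],[0.1,0,0,0,0]]'
python3 -m crank '[[0.1,0,-1,0,0],[0.1,0,-3,0,0],[0.0,0,-4,0,0],[-0.3,0,-4,0,0],[-0.5,-3,-2,0,-0.075],[-1,-3.8,0,0,-0.075],[-1,-4,0,0,-0.075],[-1,-4,0,0,0]]'
python3 -m crank '[[-1,-4,0,0,0],[-1,-4,0,0,0],[-1,-4,0,0,0],[-1,-4,0,0,0],[-1,-4,0,0,0],[-1,-4,0,0,0],[-1,-4,0,0,0],[-1,0,0,0,0]]')|grep -E 'pos|force|open'; python3 t.py bush; python3 -c "
from h import *
a=cam('top')['frame'][170:290,95:260];b=cam('side')['frame'][120:240,190:340]
cv2.imwrite('pics/ck2.png',np.hstack([cv2.resize(a,(412,300),interpolation=2),cv2.resize(b,(375,300),interpolation=2)]))"
```

```text
tcp_pos: [515.8, 219.2, 29.6]
wrist_force: [1.0, 0.1, 0.3]
opening: 38.6
tcp_pos: [491.8, 72.6, 171.1]
wrist_force: [0.8, -0.4, -0.6]
opening: 85.5
tcp_pos: [477.9, -212.2, 170.8]
wrist_force: [-0.1, 0.7, -0.8]
opening: 85.2
t 21.9167 grasp [ 477.6 -209.4  167.5] heading 86.66 open 85.4 F [ 0.1  0.1 -0.1] j [ -27.   23.  113.   -0.   43. -114.]
tool cm to target [-12.95   7.82  -6.07]
```

View pics/ck2.png

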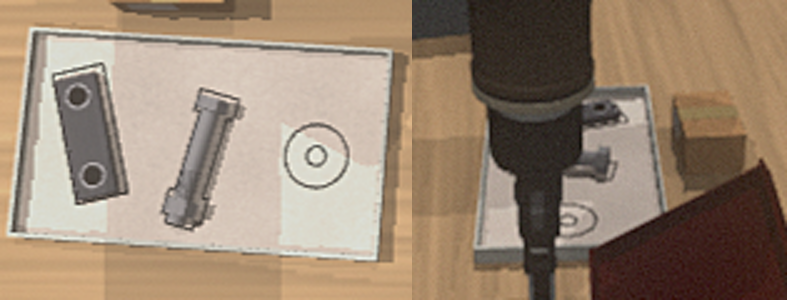

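The bolt lies inside its outline with the head on the drawn head. Now the grey bush.

```bash
(python3 -m crank '[[-1,-3.6,0,-1.6,0],[-1,-3.6,0,-1.6,0],[-1,-3.6,0,-1.6,0],[-1,-2.15,0,-1.27,0],[-1,0,2,0,0],[-1,0,2,0,0],[-1,0,0,0,0],[-1,0,0,0,0]]')|grep force; python3 t.py bush; python3 -c "
from h import *
a=cam('top')['frame'][170:270,330:490];b=cam('side')['frame'][190:330,220:370]
cv2.imwrite('pics/ck3.png',np.hstack([cv2.resize(a,(480,300),interpolation=2),cv2.resize(b,(320,300),interpolation=2)]))"
```

```text
wrist_force: [0.4, -0.6, 0.9]
t 22.7333 grasp [ 531.7 -337.2  127.4] heading 87.0 open 85.2 F [0.4 1.  0.7] j [ -35.   34.  100.    0.   46. -122.]
tool cm to target [-0.51  3.79  0.07]
```

View pics/ck3.png

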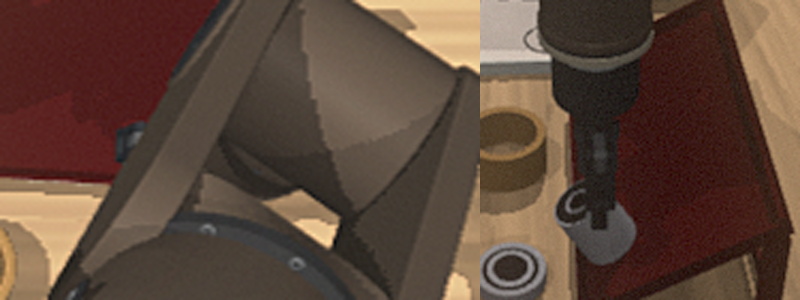

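The fingers straddle the grey bush, seen in the side crop at about (597,222). Descend, grip and lift.

```bash
(python3 -m crank '[[-1,-0.5,1,0,0],[-1,0,1.4,0,0],[-1,0,1.2,0,0],[-1,0,0,0,0],[-1,0,0,0,0]]'; python3 -m crank '[[-0.7,0,0,0,0],[-0.5,0,0,0,0],[-0.3,0,0,0,0],[-0.1,0,0,0,0],[0.1,0,0,0,0],[0.1,0,0,0,0],[0.1,0,0,0,0]]' 40; python3 t.py bush;  python3 -m crank '[[0.1,0,-0.3,0,0],[0.1,0,-0.7,0,0],[0.1,0,-1,0,0],[0.1,0,-1,0,0],[0.1,0,0,0,0]]')|grep -E 'pos|force|open|grasp'
```

```text
tcp_pos: [530.6, -343.3, 93.1]
wrist_force: [0.5, -0.2, 0.6]
opening: 85.4
tcp_pos: [531.4, -343.6, 94.6]
wrist_force: [-1.1, 1.8, 6.7]
opening: 55.4
t 23.8833 grasp [ 531.4 -343.6   91.6] heading 86.92 open 55.1 F [-1.4  2.1  6. ] j [ -36.   37.  101.    0.   42. -123.]
tcp_pos: [532.2, -344.3, 126.4]
wrist_force: [0.9, -0.6, -4.3]
opening: 54.8
```

```bash
(python3 -m crank '[[0.1,1,-3,0,0],[0.1,3.5,-1,0,0],[0.1,3.9,0,0,0],[0.1,3.9,0,0,0],[0.1,3.9,0,0,0],[0.1,3.9,0,0,0],[0.1,3.9,0,0,0],[0.1,3.9,0,0,0]]'
python3 -m crank '[[0.1,3.9,0,0,0],[0.1,3.9,0,0,0],[0.1,3.5,0,0,0],[0.1,3,0,0,0],[0.1,1,0,0,0],[0.1,0,0,0,0],[0.1,0,0,0,0]]')|grep -E 'force|open'; python3 t.py mbush; python3 -c "
from h import *
b=cam('side')['frame'][100:260,190:340]
cv2.imwrite('pics/s4.png',cv2.resize(b,(560,600),interpolation=2))"
```

```text
wrist_force: [0.7, 0.3, -5.8]
opening: 54.9
wrist_force: [-0.5, -1.0, -4.1]
opening: 55.1
t 25.6 grasp [554.3  87.4 160.9] heading 86.94 open 55.2 F [-0.3  0.1 -4.9] j [  6.  27. 108.  -0.  45. -81.]
tool cm to target [ 0.78 16.09  3.99]
```

View pics/s4.png

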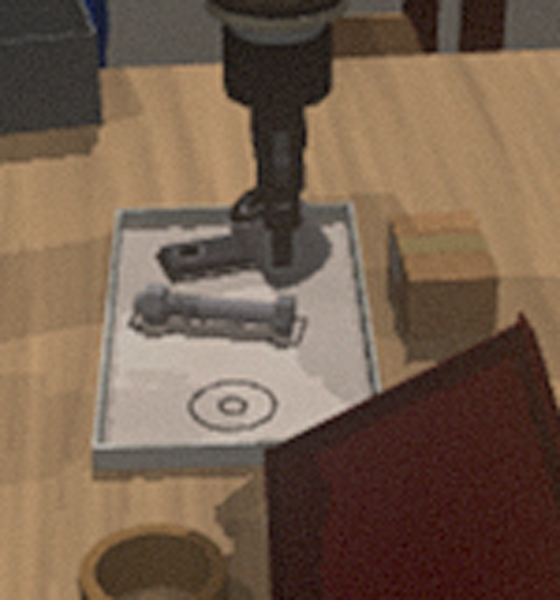

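```bash
(python3 -m crank '[[0.1,0.4,0,2.9,0],[0.1,0.38,0,2.97,0],[0.1,0,3.2,0,0],[0.1,0,3.2,0,0],[0.1,0,2.5,0,0],[0.1,0,1.5,0,0],[0.1,0,0,0,0],[0.1,0,0,0,0]]' 30;python3 t.py mbush; python3 -m crank '[[0.1,0,0.3,0,0],[0.1,0,0.2,0,0],[0.1,0,0,0,0],[0.1,0,0,0,0]]' 22
python3 -m crank '[[0.1,0,0.15,0,0],[0.1,0,0,0,0],[0.1,0,0,0,0]]')|grep -E 'pos|force|open|grasp'; python3 t.py mbush
```

```text
tcp_pos: [495.9, 97.8, 59.6]
wrist_force: [1.0, 0.1, -5.4]
opening: 54.9
t 26.3667 grasp [496.6  98.   57.4] heading 86.85 open 55.0 F [-0.4 -0.7 -4.6] j [  8.  33. 119.  -0.  28. -79.]
tcp_pos: [496.4, 98.8, 55.3]
wrist_force: [0.6, 1.3, -4.8]
opening: 55.0
tcp_pos: [496.1, 98.8, 53.3]
wrist_force: [-0.7, 0.7, -5.4]
opening: 54.9
t 27.0 grasp [496.1  98.8  50.3] heading 86.93 open 54.9 F [-0.3  0.5 -4.5] j [  8.  34. 119.  -0.  27. -79.]
tool cm to target [-0.05  5.03 -1.88]
```

```bash
(python3 -m crank '[[0.1,0,0.2,0,0],[0.1,0,0,0,0],[0.1,0,0,0,0]]';python3 -m crank '[[0.1,0,0.15,0,0],[0.1,0,0,0,0],[0.1,0,0,0,0]]';python3 -m crank '[[0.1,0,0.1,0,0],[0.1,0,0,0,0],[0.1,0,0,0,0]]' )|grep -E 'pos|force|open|grasp'
```

```text
tcp_pos: [496.0, 98.8, 51.2]
wrist_force: [0.6, -0.0, -5.6]
opening: 55.1
tcp_pos: [496.1, 98.8, 49.7]
wrist_force: [0.4, -0.6, -5.2]
opening: 55.1
tcp_pos: [496.2, 98.8, 49.0]
wrist_force: [-0.5, -0.4, 1.0]
opening: 55.2
```

Contact came at grasp height 46 mm, as predicted (47). Now I roll the bush upright about its low edge.

```bash
(python3 -m crank '[[0.1,0,0.1,0,0],[0.1,0,0.05,-0.17,0],[0.1,0,0.05,-0.17,0],[0.1,0,0.06,-0.17,0],[0.1,0,0.06,-0.17,0],[0.1,0,0,0,0]]';python3 -m crank '[[0.1,0,0.08,-0.16,0],[0.1,0,0.08,-0.16,0],[0.1,0,0.09,-0.15,0],[0.1,0,0.09,-0.15,0],[0.1,0,0,0,0]]';python3 -m crank '[[0.1,0,0.1,-0.15,0],[0.1,0,0.1,-0.15,0],[0.1,0,0,0,0],[0.1,0,0,0,0]]' )|grep -E 'pos|force|open|grasp'; python3 t.py mbush;python3 -c "
from h import *
b=cam('side')['frame'][120:250,180:320]
cv2.imwrite('pics/s5.png',cv2.resize(b,(640,594),interpolation=2))"
```

```text
tcp_pos: [502.7, 98.4, 46.1]
wrist_force: [-4.0, -0.9, 17.1]
opening: 54.9
tcp_pos: [509.5, 98.0, 42.7]
wrist_force: [-2.7, -0.7, 13.1]
opening: 55.1
tcp_pos: [512.5, 97.9, 40.7]
wrist_force: [-1.0, -1.3, 10.2]
opening: 54.9
t 29.05 grasp [512.5  97.9  37.7] heading 86.92 open 55.2 F [-0.9 -0.9 10.1] j [  7.  36. 117.  -0.  27. -79.]
tool cm to target [-0.05  3.77 -0.24]
```

View pics/s5.png

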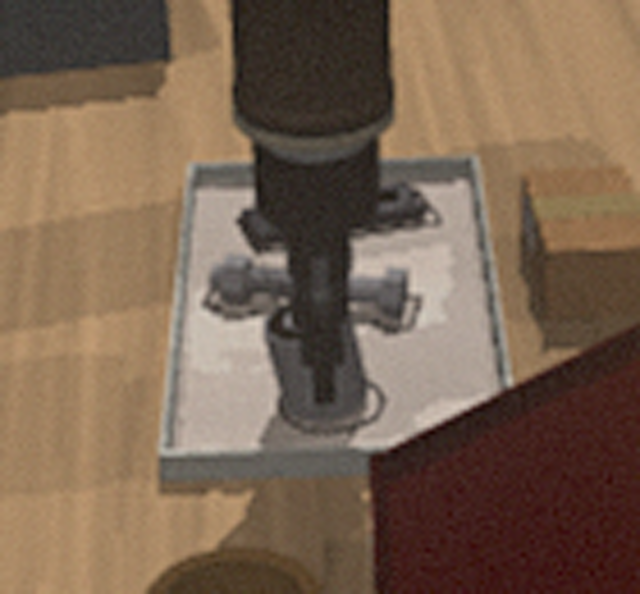

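The bush still leans about 8° and sits slightly towards −x. I continue the arc until it seats.

```bash
(python3 -m crank '[[0.1,0,0.1,-0.15,0],[0.1,0,0.1,-0.15,0],[0.1,0,0,0,0],[0.1,0,0,0,0]]';python3 -m crank '[[0.1,0,0.1,-0.12,0],[0.1,0,0,0,0],[0.1,0,0,0,0]]';python3 -m crank '[[0.1,0,0.1,0,0],[0.1,0,0,0,0],[0.1,0,0,0,0]]' )|grep -E 'pos|force|open|grasp'
```

```text
tcp_pos: [515.4, 97.7, 38.6]
wrist_force: [-0.8, -0.5, 8.9]
opening: 55.0
tcp_pos: [516.5, 97.7, 37.6]
wrist_force: [-1.1, -0.8, 10.6]
opening: 55.1
tcp_pos: [517.3, 97.7, 36.8]
wrist_force: [1.4, -1.2, 7.7]
opening: 55.1
```

```bash
(python3 -m crank '[[0.1,0,0.1,0,0],[0.1,0,0,0,0],[0.1,0,0,0,0]]';python3 -m crank '[[0.1,0,0.1,0,0],[0.1,0,0,0,0],[0.1,0,0,0,0]]' ;python3 -m crank '[[0.1,0,0.1,0,0],[0.1,0,0,0,0],[0.1,0,0,0,0]]' )|grep -E 'pos|force'
python3 t.py mbush;python3 -c "
from h import *
b=cam('side')['frame'][160:230,210:290]
cv2.imwrite('pics/s6.png',cv2.resize(b,(640,560),interpolation=2))"
```

```text
tcp_pos: [517.8, 97.7, 36.2]
wrist_force: [3.3, -2.9, 14.0]
tcp_pos: [518.6, 97.8, 35.2]
wrist_force: [5.8, -3.5, 11.8]
tcp_pos: [519.1, 97.8, 34.7]
wrist_force: [6.3, -4.2, 20.2]
t 30.7333 grasp [519.1  97.8  31.7] heading 86.92 open 55.3 F [ 5.5 -2.8 19.9] j [  7.  37. 117.  -0.  26. -80.]
tool cm to target [-0.08  3.16  0.43]
```

```bash
python3 -c "
from h import *
np.set_printoptions(linewidth=250)
c=cam('side');g=cv2.GaussianBlur(cv2.cvtColor(c['frame'],cv2.COLOR_BGR2GRAY),(3,3),0)
print('cols',list(range(234,270)))
for v in range(184,219,2): print(v,g[v,234:270])
for x in(-28,28):
  for z in(5,65): print(x,z,proj(c,[517+x,97.5,z]).round(1))
"
```

```text
cols [234, 235, 236, 237, 238, 239, 240, 241, 242, 243, 244, 245, 246, 247, 248, 249, 250, 251, 252, 253, 254, 255, 256, 257, 258, 259, 260, 261, 262, 263, 264, 265, 266, 267, 268, 269]
184 [ 68  81  92  92  86  76  71  72  74  74  75  74  63  50  44  45  52  61  63  58  50  46  44  49  65  82  88  89  90  92  93  95  91  81  85 118]
186 [ 91  98 102 103 100  95  96 109 119 110  93  83  69  51  46  51  58  65  69  66  57  48  45  48  65  86  97  94  86  82  83  86  82  79 102 132]
188 [103  98 103 109 107 102  98  94  89  79  62  51  48  47  46  47  49  53  56  56  51  46  43  47  68  95 107 103  95  84  74  70  67  79 118 143]
190 [180 183 186 187 184 172 149 117  79  52  48  51  51  49  46  45  48  51  53  52  49  46  43  40  56  90 106  91  82  87  90  87  86 101 125 129]
192 [189 189 189 188 189 187 168 131  91  62  50  46  45  46  46  45  45  46  47  46  44  41  41  51  70  92 121 145 145 121  97  89  96 115 132 144]
194 [189 189 188 188 189 188 169 124  87  79  77  69  62  56  48  44  44  45  45  44  44  45  49  61  70  78 109 149 167 167 165 164 164 167 168 169]
196 [184 183 1
[... 1165 characters left out ...]
162 161 161 162 163]
212 [173 172 173 173 174 171 148 114  91  83  79  80  83  83  80  80  81  79  77  78  79  82  85  81  79  92 112 129 146 161 164 162 162 162 162 163]
214 [174 173 173 174 176 171 146 118 111 112 108 101  94  89  86  85  84  84  85  86  87  89  93  91  94 117 146 162 164 163 163 163 164 164 164 160]
216 [174 174 174 175 179 176 150 120 111 112 113 112 113 116 119 119 118 117 120 124 124 124 124 120 115 125 150 169 173 172 172 169 154 129  99  70]
218 [155 155 153 146 138 130 120 110 107 108 108 106 105 105 105 107 109 109 109 107 106 105 104 104 105 106 108 111 112 107  94  75  56  41  35  35]
-28 5 [242.7 207.7]
-28 65 [241.8 190.2]
28 5 [261.8 206.5]
28 65 [261.5 189.1]
```

The silhouette edges run parallel to the projected verticals, within about 1°, and the bush's middle comes out at x≈514 against the target 514.9. I unload slightly, release and retreat.

```bash
(python3 -m crank '[[0.1,0,-0.1,0,0],[0.1,0,0,0,0],[-0.3,0,0,0,0],[-0.35,0,0,0,0],[-0.4,0,0,0,0],[-0.5,0,0,0,0],[-0.55,0,0,0,0],[-0.55,0,0,0,0]]'
python3 -m crank '[[-0.55,0,-1,0,0],[-0.55,0,-2,0,0],[-0.55,0,-3,0,0],[-0.55,0,-4,0,0],[-0.55,0,-4,0,0],[-0.55,-2,-3,0,0],[-0.55,-4,0,0,0],[-0.55,-4,0,0,0]]'
python3 -m crank '[[-0.55,-4,0,0,0],[-0.55,-4,0,0,0],[-0.55,-4,0,0,0],[-0.55,-4,0,0,0],[-0.55,-4,0,0,0],[-0.55,-4,0,0,0],[-0.55,-4,0,0,0],[-0.55,0,0,0,0]]')|grep -E 'pos|force|open'
cat > fin.py <<'E'
from h import *
c=cam('top','fin.png');im=c['frame'];g=cv2.cvtColor(im,cv2.COLOR_BGR2GRAY)
m=(g<140).astype(np.uint8)*255; z=np.zeros_like(m); z[188:266,112:246]=m[188:266,112:246]
z=cv2.morphologyEx(z,cv2.MORPH_OPEN,np.ones((4,4)))
for k in cv2.findContours(z,cv2.RETR_EXTERNAL,cv2.CHAIN_APPROX_NONE)[0]:
    if cv2.contourArea(k)<100: continue
    for h in(17,20,65):
        W=np.array([onz(c,u,v,h)[:2] for u,v in k[:,0]],np.float32); r=cv2.minAreaRect(W); print(k[:,0].mean(0).round(),h,np.round(r[0],1),np.round(r[1],1),round(r[2],1))
s=cam('side');g=cv2.GaussianBlur(cv2.cvtColor(s['frame'],cv2.COLOR_BGR2GRAY),(3,3),0)
np.set_printoptions(linewidth=250)
for v in range(176,219,3): print(v,g[v,232:272])
for x in(-28,28):
  for zz in(5,65): print(x,zz,proj(s,[515+x,97.5,zz]).round(1))
c0=cv2.imread('pics/top0.png')
for n,(u,v,w) in dict(carton=(163,158,28),tape=(316,258,24),bearing=(384,260,18)).items():
    t=c0[v-w:v+w,u-w:u+w]; R=cv2.matchTemplate(im[v-w-8:v+w+8,u-w-8:u+w+8],t,cv2.TM_CCOEFF_NORMED); _,a,_,l=cv2.minMaxLoc(R); print(n,round(a,2),l[0]-8,l[1]-8)
E
python3 fin.py
```

```text
tcp_pos: [516.0, 97.7, 34.1]
wrist_force: [-0.5, 0.1, 0.2]
opening: 66.3
tcp_pos: [511.9, -2.5, 207.2]
wrist_force: [0.5, -0.5, -0.1]
opening: 66.7
tcp_pos: [495.7, -288.1, 205.2]
wrist_force: [-0.8, 0.7, -0.1]
opening: 66.5
[221. 235.] 17 [508.6  97.2] [57.6 59.9] 1.2
[221. 235.] 20 [508.3  96.7] [57.4 59.8] 1.2
[221. 235.] 65 [505.   89.9] [55.5 57.7] 1.2
[178. 237.] 17 [502.5 208. ] [ 29.8 132.6] 76.9
[178. 237.] 20 [502.3 207.3] [ 29.7 132.3] 76.9
[178. 237.] 65 [499.1 196.7] [ 28.7 127.8] 76.9
[131. 228.] 17 [528.8 333.3] [132.9  49.3] 13.2
[131. 228.] 20 [528.5 332.4] [132.6  49.2] 13.2
[131. 228.] 65 [524.5 317.5] [128.1  47.5] 13.2
176 [ 41  43  42  43  44  42  42  43  42  41  41  42  42  41  40  40  41  41  41  40  41  41  39  38  40  40  39  40  41  41  40  40  40  40  39  38  37  35  55 113]
179 [ 41  42  43  44  43  42  40  41  43  44  43  43  44  44  44  42  42  43  42  42  43  41  40  39  40  40  40  41  41  41  41  40  39  39  40  41  40  36  56 115]
182 [ 43  45  45  43  42  42  43  43  43  41  41  42  42  43  43  43  43  43  42  41  41  42  42  41  40  40  40  41  41
[... 1423 characters left out ...]
 59  51  43  40  42  44  44  68 114 131 132 150 163 163 162 162 163 164 165]
212 [191 190 186 180 177 177 179 174 148 108  75  54  46  46  47  46  48  54  60  62  63  60  53  46  43  44  43  42  57  99 143 163 166 166 166 164 164 167 167 166]
215 [190 191 191 191 191 192 190 174 148 125  96  60  43  44  46  47  53  62  67  67  66  64  58  49  45  43  40  39  65 122 163 169 167 167 166 161 148 127 100  71]
218 [165 165 164 162 159 157 155 152 145 134 106  66  44  43  44  42  43  48  53  53  52  52  47  42  42  41  40  39  49  78 102 101  88  69  49  38  33  33  34  36]
-28 5 [242.  207.8]
-28 65 [241.1 190.2]
28 5 [261.1 206.6]
28 65 [260.8 189.1]
carton 0.95 0 0
tape 0.82 0 0
bearing 0.6 0 0
```

The top mask includes side walls and shadow, so I check the bush by its top face, and move the arm out of the side view.

```bash
python3 -m crank '[[-0.55,0,-4,0,0],[-0.55,0,-4,0,0],[-0.55,4,-4,0,0],[-0.55,4,-2,0,0],[-0.55,4,0,0,0],[-0.55,4,0,0,0],[-0.55,0,0,0,0]]' >/dev/null; python3 - <<'E'
from h import *
np.set_printoptions(linewidth=250)
c=cam('top','fin2.png');im=c['frame'];g=cv2.cvtColor(im,cv2.COLOR_BGR2GRAY)
print('cols 204..238')
for v in range(216,252): print(v,' '.join('%3d'%a for a in g[v,204:239]))
for P in([514.9,97.3,65],[514.9,97.3,5]): print(proj(c,P), [proj(c,np.array(P)+d).round(1).tolist() for d in([28,0,0],[-28,0,0],[0,28,0],[0,-28,0])])
s=cam('side');h=cv2.GaussianBlur(cv2.cvtColor(s['frame'],cv2.COLOR_BGR2GRAY),(3,3),0)
for v in range(180,216,2): print(v,' '.join('%3d'%a for a in h[v,234:270]))
E
```

```text
cols 204..238
216 184 182 183 184 184 186 188 183 181 182 186 183 182 182 183 184 183 185 181 177 178 180 183 180 178 182 183 182 181 182 181 184 182 189 202
217 185 188 187 185 182 187 189 185 183 180 182 183 184 182 183 183 184 188 187 184 185 186 181 177 179 183 181 181 184 183 183 184 179 185 202
218 184 186 186 182 181 184 185 184 184 180 184 185 185 186 187 189 188 191 194 193 190 192 185 180 179 181 183 184 183 185 181 182 188 204 204
219 188 186 185 183 184 185 187 185 186 187 189 187 190 196 175 114 116 104  97 115 129 171 197 191 186 183 184 182 183 180 181 180 188 200 196
220 189 186 186 187 184 187 184 184 187 188 190 171 111 101  83 103 101 112 124  96  91  74  82 132 194 187 184 182 182 183 180 188 203 202 200
221 188 184 187 186 183 186 183 187 191 187 172 173 155 149 160 171 171 177 168 193 188 171 124  89 110 168 192 188 188 181 179 189 204 201 202
222 185 184 183 182 182 185 187 184 167 141 107 104  90  91  93  92 106 143 152 168 199 194 186 168 113  83 145 193 188 184 188 203 202 200 202
223 186 185 183 186 188 175 160 161  93  68  64  65  60  64  64  59  61  76 10
[... 6247 characters left out ...]
  65  68  70  71  71  71  70  70  70  69  70  71  70  69  68  64  75 118 143 125 113 134 152 155 154 153 153
208 141 142 142 142 144 138 106  69  61  67  68  68  68  69  70  70  70  70  70  70  68  68  69  66  63  79 122 150 132 113 129 149 151 150 151 152
210 142 141 142 142 142 137 109  68  54  61  67  68  70  71  70  69  70  69  68  69  68  67  69  72  83 112 137 132 118 127 147 154 152 150 152 153
212 163 156 153 153 156 152 125  89  72  69  67  67  68  69  70  71  71  73  75  76  77  80  82  81  84  96 113 126 138 150 155 155 154 154 153 154
214 178 178 178 179 181 174 146 118 112 116 114 106  97  91  88  88  91  94  94  92  92  95  96  97 110 143 171 173 167 166 166 163 159 159 157 151
```

By its inner ring in the top view the bush is 4.4 mm off, and by the side view about 1.5 mm. It stands upright. Last check: the bolt's line and head.

```bash
python3 - <<'E'
from h import *
im=cv2.imread('pics/fin2.png');g=cv2.cvtColor(im,cv2.COLOR_BGR2GRAY);c=cam('top')
for v in range(202,264,2): print(v,' '.join('%3d'%a for a in g[v,156:196]))
th=np.radians(-15.9);x=np.array([np.cos(th),np.sin(th)])
for d in(61,54.5,48,20,0,-20,-48,-64,-73):
    P=np.r_[np.array([515.8,218.7])+d*x,20]; print(d,proj(c,P).round(1))
s=cam('side');h=cv2.cvtColor(s['frame'],cv2.COLOR_BGR2GRAY)
for v in range(174,192,2): print(v,' '.join('%3d'%a for a in h[v,222:276]))
for d in(61,-64,-73):
    for z in(5,20,35): print(d,z,proj(s,np.r_[np.array([515.8,218.7])+d*x,z]).round(1))
E
```

```text
202 183 182 182 182 183 182 183 182 184 187 184 183 184 189 190 191 188 187 188 186 184 186 188 187 186 190 190 190 187 188 187 189 190 185 188 189 190 193 195 191
204 181 183 179 183 184 186 183 185 184 183 185 187 185 187 190 188 188 191 196 194 193 194 191 188 191 193 189 191 194 192 190 190 192 186 188 188 189 189 188 191
206 186 182 182 182 184 182 182 183 182 180 184 184 184 187 187 185 186 179 127  94 134  93  74  84 116 174 201 200 194 193 195 195 192 187 186 187 188 191 191 188
208 184 183 180 187 184 182 184 188 186 183 183 182 184 185 187 188 187 165 101 129 143 145 169 184 186 195 177 133  96  76  83 116 179 206 201 197 191 191 188 189
210 180 184 182 180 180 185 181 181 183 186 185 184 180 182 181 183 180 143 121 134 143 143 138 138 140 139 115  99 113 155 211 203 199 172 121 166 194 191 191 186
212 183 179 177 181 182 182 182 183 184 186 183 182 182 183 184 190 162  79 114 131 144 145 142 140 146 134  91  84  84  80  99 132 124  91  88 133 157 194 190 189
214 185 180 180 182 183 183 183 182 181 186 184 183 183 183 186 175 141 122  76  99 144 138 129 110 102  96  84  86 
[... 5604 characters left out ...]
9 111 112 102 101  90  78  71  75  72  72  62  94 154 136 102 143 160 158 157
188 162 163 169 155 112  91  86  70  73  75  81  80  68  51  70  75  70  65  76  81  76  56  39  49  80  89  68  76  81  73  77  80  81  51  29  50  75  85  89  85  88  78  56  61  59  57 119 154 121 130 170 164 159 161
190 161 155 156 165 164 168 155 131 131 134 136 152 168 167 170 161 163 156 128  90  44  44  40 101 107  43  36  41  44  40  37  84  99  66  41  44  56  90  88  56  48  67  86  94  92  91 141 125 100 159 163 158 161 156
61 5 [268.2 187.5]
61 20 [268.2 183.4]
61 35 [268.1 179.2]
-64 5 [229.3 184.1]
-64 20 [229.1 180. ]
-64 35 [228.8 175.9]
-73 5 [226.6 183.9]
-73 20 [226.3 179.8]
-73 35 [226.  175.6]
```

```bash
python3 -c "
from h import *
c=cam('top');im=c['frame'];c0=cv2.imread('pics/top0.png')
for n,(u,v,w) in dict(carton=(163,158,28),tape=(316,258,24),bearing=(384,260,18)).items():
    R=cv2.matchTemplate(im[v-w-8:v+w+8,u-w-8:u+w+8],c0[v-w:v+w,u-w:u+w],cv2.TM_CCOEFF_NORMED); _,a,_,l=cv2.minMaxLoc(R); print(n,round(a,2),l[0]-8,l[1]-8)
o=robot.get_obs();print(o['time'],o['wrist_force'],np.round(o['tcp_pos']));print(robot.sign_off())"
```

```text
carton 0.99 0 0
tape 0.43 0 0
bearing 0.8 0 0
33.7667 [ 0.66733748 -0.53476611  0.0736278 ] [ 504. -135.  332.]
the job is handed in; nothing more can be done
None
```

The kit is made up and handed in at 33.8 s, with all three parts set down in their outlines. The link and bolt went down low end first and were pressed flat in the grip. The bush was rolled upright about its low edge before I let it go.

Last checks:

| Part | Offset from its outline (limit 10 mm) | Attitude |
|---|---|---|
| Link | about 4 mm | looked flat in the top view; turned 13.2° against 13.3° drawn |
| Bolt | about 2 mm; head end within about 2 mm in both views | lying, head on the drawn head |
| Bush | 4.4 mm by the top view, about 1.5 mm by the side view | upright to about 1° |

- **Bush offset:** the two camera views disagree by about 3 mm, but both are well inside the limit.
- **First automatic contour check:** it gave offsets of up to about 12 mm. It had included side walls and shadow, so I replaced it with hand-read edges and rings.
- **Carton, tape roll and bearing:** template matching showed no shift for any of them. The tape match was weak in the final picture (0.43), probably because the arm covered or shaded it. It was 0.82 earlier, and no unexpected contact force was seen.
- **Pictures:** the 12-picture limit was reached, so the final bush and bolt checks were made from pixel values only.

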